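# Sort spent and usable compound syringes

## Robot

A 7-joint arm with a two-finger parallel gripper is mounted at the origin on a cart in front of the work surface, level with it; the furniture and walls round the work are solid. World frame = base frame: x ahead of the robot, y to its left, z up, the work surface at z = 0. Lengths are in m, angles in rad, forces in N, time in s.
With the tool pointing down it reaches from about 0.425 to 0.925 m from the base axis. Payload 6.8 kg.
Tool frame: the origin (TCP) lies at the very end of the fingers, on their centre line; the grasp point (between the pads) lies 19 mm behind it; z points along the fingers, y is the line along which they close (so a half turn about z gives the same grasp; the last joint's range is limited). The gripper opens to 85 mm and grips with 20 to 120 N. Pads are 22 mm wide; open, the fingers measure 114 mm over their backs; the gripper's body (76 mm by 85 mm) begins 54 mm behind the grasp point. The pads swing forward as they close: fully open they stand 13 mm farther back than shut.
Start: joints at [1.172, 0.477, 0.022, 1.555, -0.011, 1.109, -0.083], TCP at [0.194, -0.647, 0.201] pointing down, gripper open.
Joint ranges: [-2.96, 2.96], [-0.34, 2.1], [-1.41, 1.46], [0.24, 2.44], [-1.37, 4.51], [0.17, 1.92], [-2.96, 2.96]. Speed limits (rad/s): [2.39, 2.39, 3.14, 3.14, 3.14, 3.14, 3.14].

## Interface

Orientations are given as a rotation vector (axis times angle).
In Python, from bench import get_obs, viewer, r gives the robot as it stands. The module is installed in compiled form; this text tells all that it offers.
- The arm moves only by the tool play_rows, never from a script. Its argument "commands" is a list that holds one entry, the list of rows, each a list of 5 numbers: the gripper's target within -1 to 1 (shut at 1, half-way at 0, fully open at -1), then the shift along the tool's x, y, z scaled (see below), then the turn about the tool's z scaled (see below). A call has 1 to 12 rows; each row is the pose to reach, as a shift and turn from the pose commanded when the call began, along the tool's axes at that moment; what a row does not reach only later rows make up. The controller multiplies each number of a shift by 0.2 m and each number of a turn by pi/2 rad. A row lasts 1/12 s, in which the tool goes at most 41.7 mm and 7.16 degrees, less where a joint would pass 70% of its speed; a pose out of reach is approached as far as the arm can. A call with a number of a shift or a turn outside -1 to 1 is refused whole. A call with a gripper value outside its range is refused whole. The fingers move at their own pace and stop on an object; "grip_force" is the grip in N (left out, the last holds). Time passes only in rows, so rows that repeat a pose let the fingers close. It gives the time, the measured TCP pose, the force, the opening and the grip force at its end, in the units of the state.
- get_obs(): the state, without advancing time (a new reading comes with each control period).
- viewer.grab_frame(name): name is "scene" or "side" or "wrist"; returns a dict with "pixels" (420x560x3 uint8, red, green, blue), "fovy" (degrees; the focal length in pixels is half the picture's height over the tangent of half this angle, whatever the lens; pixels are square), "cx", "cy" (the principal point, pixels), "world_to_cam" (4x4, takes a point from world to camera coordinates); the wrist camera has in their place "hand_eye" (4x4, takes a point from camera to tool coordinates, whose origin is the TCP and whose axes are the flange's). Camera axes: x right, y up, looking along -z (the intrinsics and any distortion apply to the point x, -y, -z); pixel columns grow to the right and rows downward; lengths in m; the calibration is good to about 2 mm. A picture is of the moment at which its call begins: read the wrist's pose just before it. There is no depth.
- r.hand_in(): hands the job in; it is judged then, once.
Trained networks look in a picture, given as the dict that the camera call returned (one of the last four; its "shot" number tells which), for a name from the list of things; names that differ only in an ending like _2 or _b are one class to them, and where a whole thing is asked for, a point or a joint stands for the part that bears it (a point fixed in the world has none). Each returns a list of dicts, best first, with "score" (0 to 1); they miss things now and then, are a little off and sometimes report something else, mostly with a low value. They report only what shows in the picture. A call takes as long as a camera call.
- viewer.trace(picture, thing): "pixels" (420x560 bool, what is visible of it) and "rect" ([left, top, right, bottom] in pixels, round what is visible of it).
The state is a dict: "clock": time; "joints": joint angles; "qvel": joint speeds; "tau": joint torques, N m; "tcp_pos": TCP position; "orientation": TCP orientation; "contact_force": force on the tool from outside, world axes, zero at the start; "moment": the same for the moment, N m; "grip_width": finger opening in m; "gripper_force": force on a finger pad.
Only numpy, scipy, OpenCV 4.12 (cv2) and the standard library are available. Lean on these libraries where they do the work, as an engineer would, in place of code of your own. Each camera call takes 0.05 s, during which the arm holds its last target. There are 200 camera calls.

## Task

Sort the five thermal-compound syringes by their plungers: lay each spent one, whose plunger is fully in, down in the steel tray, and see that every one whose plunger is still drawn out lies in a bay of the slanted rack, nozzle low, slid fully home until its flange bears on the upper rail. Do not move any plunger, and leave alone the usable syringes that are already racked and the other things on the bench.

Things in the scene. Friction and masses are not known exactly. Their poses are not given: they have to be found in the camera images.
- syringe_1_mid (a point): One of five equal white syringes; starts in the rack, which place varies. Spent or not: see its plunger. Point: middle of the barrel, on its axis; x along the barrel to the plunger, z off the side it lies on. Of all five: Barrel 28 mm thick, 90 mm long; flange 4 mm thick, 28 mm high, 46 mm wide over its level ears, its barrel-side face at x = +45 mm.
- syringe_2_mid (a point): One of five equal white syringes; starts in the rack, which place varies. Spent or not: see its plunger. Point: middle of the barrel, on its axis; x along the barrel to the plunger, z off the side it lies on. Of all five: Nozzle with cap 13 mm thick, ends at x = -70 mm. About 80 g.
- syringe_3_mid (a point): One of five equal white syringes; starts in the rack, which place varies. Spent or not: see its plunger. Point: middle of the barrel, on its axis; x along the barrel to the plunger, z off the side it lies on. Of all five: White plunger with a 26 mm thumb disc, ending at x = +63 mm when home, further out by the joint value when drawn.
- syringe_4_mid (a point): One of five equal white syringes; starts flat on the bench right of the rack, which place varies. Spent or not: see its plunger. Point: middle of the barrel, on its axis; x along the barrel to the plunger, z off the side it lies on. Of all five: Lying flat, its axis is 14 mm above the surface and the flange's ears are level.
- syringe_5_mid (a point): One of five equal white syringes; starts flat on the bench right of the rack, which place varies. Spent or not: see its plunger. Point: middle of the barrel, on its axis; x along the barrel to the plunger, z off the side it lies on. Of all five: To be gripped by the barrel, as pulling or pressing at the plunger moves it.
- syringe_1_plunger (a joint): How far the plunger of syringe_1 is drawn out, in m: 0 = fully in (spent; the thumb disc stands 10 mm off the flange), 0.03 and more = still drawn out (usable). Limit 0.065. The seal's friction of about 6 N holds it where it is.
- syringe_2_plunger (a joint): How far the plunger of syringe_2 is drawn out, in m: 0 = fully in (spent; the thumb disc stands 10 mm off the flange), 0.03 and more = still drawn out (usable). Limit 0.065. The seal's friction of about 6 N holds it where it is.
- syringe_3_plunger (a joint): How far the plunger of syringe_3 is drawn out, in m: 0 = fully in (spent; the thumb disc stands 10 mm off the flange), 0.03 and more = still drawn out (usable). Limit 0.065. The seal's friction of about 6 N holds it where it is.
- syringe_4_plunger (a joint): How far the plunger of syringe_4 is drawn out, in m: 0 = fully in (spent; the thumb disc stands 10 mm off the flange), 0.03 and more = still drawn out (usable). Limit 0.065. The seal's friction of about 6 N holds it where it is.
- syringe_5_plunger (a joint): How far the plunger of syringe_5 is drawn out, in m: 0 = fully in (spent; the thumb disc stands 10 mm off the flange), 0.03 and more = still drawn out (usable). Limit 0.065. The seal's friction of about 6 N holds it where it is.
- rack: Slanted rack, fixed: plywood base 158 x 238 mm, two cheeks (inner faces at y = +-109 mm), two level black rails with three vee notches each, 64 mm apart. Origin under it, x to the high far end, z up. Syringes lie in the notches 0.66 rad (37.8 degrees) off level, nozzle low towards the robot, plunger high, up to 165 mm above the bench. Starts full.
- bay_1 (a point): Middle of the barrel of a syringe fully home in the left bay, 88 mm above the bench. x: up the slope, along the barrel to the plunger; y: across to the left; z: square off the slope (up and towards the robot), the way to lift one out. All bays: The flange's barrel-side face then bears on the upper rail's upper face, a firm stop; friction keeps a syringe from sliding down by itself.
- bay_2 (a point): Middle of the barrel of a syringe fully home in the middle bay, 88 mm above the bench. x: up the slope, along the barrel to the plunger; y: across to the left; z: square off the slope (up and towards the robot), the way to lift one out. All bays: The rails reach from x = -36 to -26 mm and +35 to +45 mm; between them the barrel is free for fingers, with over 45 mm of room under it.
- bay_3 (a point): Middle of the barrel of a syringe fully home in the right bay, 88 mm above the bench. x: up the slope, along the barrel to the plunger; y: across to the left; z: square off the slope (up and towards the robot), the way to lift one out. All bays: The teeth between notches end at z = -4 mm, the cheeks at z = -7 mm.
- tray: Open steel tray, fixed on the bench left of the rack, 190 mm (x) by 204 mm (y), walls 3 mm thick and rim 33 mm high, inner floor 3 mm above the bench. Origin under its centre. Starts with nothing in it.
- heat_sink: Loose bystander: finned aluminium heat sink, 45 x 50 x 28 mm, in front of the rack. Origin at the centre of its underside.
- flux_tin: Loose bystander: small round flat tin, 47 mm across, 20 mm high, in front of the rack. Origin at the centre of its underside.
- tub_screws: Loose bystander: small white tub of screws, 69 mm across, 48 mm high, to the right of and behind the rack. Origin at the centre of its underside.

How it is judged:
At the end, for the whole second after the job is handed in: Both spent syringes lie in the tray: barrel's middle inside the walls and below 50 mm, barrel within 20 degrees of level. The three with drawn plungers lie in one bay each, nozzle low, barrel's middle within 8 mm of the bay's point, axis within 0.12 rad of the slope. All at rest (x of syringe_1_mid in the frame of tray between -0.09 and 0.09 m and y of syringe_1_mid in the frame of tray between -0.095 and 0.095 m and z of each of syringe_1_mid, syringe_4_mid in the frame of tray below 0.05 m and angle between syringe_1_mid's own x axis and vertical between 1.2 and 1.95 rad and x of syringe_4_mid in the frame of tray between -0.09 and 0.09 m and y of syringe_4_mid in the frame of tray between -0.095 and 0.095 m and angle between syringe_4_mid's own x axis and vertical between 1.2 and 1.95 rad and ((distance between syringe_2_mid and bay_1 below 0.008 m and angle between the x axis of syringe_2_mid and the x axis of bay_1, either way round below 0.12 rad and angle between syringe_2_mid's own x axis and vertical below 1.2 rad) or (distance between syringe_2_mid and bay_2 below 0.008 m and angle between the x axis of syringe_2_mid and the x axis of bay_2, either way round below 0.12 rad and angle between syringe_2_mid's own x axis and vertical below 1.2 rad) or (distance between syringe_2_mid and bay_3 below 0.008 m and angle between the x axis of syringe_2_mid and the x axis of bay_3, either way round below 0.12 rad and angle between syringe_2_mid's own x axis and vertical below 1.2 rad)) and ((distance between syringe_3_mid and bay_1 below 0.008 m and angle between the x axis of syringe_3_mid and the x axis of bay_1, either way round below 0.12 rad and angle between syringe_3_mid's own x axis and vertical below 1.2 rad) or (distance between syringe_3_mid and bay_2 below 0.008 m and angle between the x axis of syringe_3_mid and the x axis of bay_2, either way round below 0.12 rad and angle between syringe_3_mid's own x axis and vertical below 1.2 rad) or (distance between syringe_3_mid and bay_3 below 0.008 m and angle between the x axis of syringe_3_mid and the x axis of bay_3, either way round below 0.12 rad and angle between syringe_3_mid's own x axis and vertical below 1.2 rad)) and ((distance between syringe_5_mid and bay_1 below 0.008 m and angle between the x axis of syringe_5_mid and the x axis of bay_1, either way round below 0.12 rad and angle between syringe_5_mid's own x axis and vertical below 1.2 rad) or (distance between syringe_5_mid and bay_2 below 0.008 m and angle between the x axis of syringe_5_mid and the x axis of bay_2, either way round below 0.12 rad and angle between syringe_5_mid's own x axis and vertical below 1.2 rad) or (distance between syringe_5_mid and bay_3 below 0.008 m and angle between the x axis of syringe_5_mid and the x axis of bay_3, either way round below 0.12 rad and angle between syringe_5_mid's own x axis and vertical below 1.2 rad)) and linear speed of each of syringe_1, syringe_2, syringe_3, syringe_4, syringe_5 below 0.02 m/s); the robot touches nothing.
It fails at once if a plunger is pushed in or pulled out by 5 to 13 mm from where it stood (value of joint any of syringe_1_plunger, syringe_4_plunger above 0.006 m or value of joint any of syringe_2_plunger, syringe_3_plunger above 0.043 m or value of joint any of syringe_2_plunger, syringe_3_plunger below 0.025 m or value of joint syringe_5_plunger above 0.06 m or value of joint syringe_5_plunger below 0.04 m).
It fails at once if a usable syringe that is already racked is shifted by more than 15 mm (distance of any of syringe_2_mid, syringe_3_mid from where it was at the start of the episode above 0.015 m).
It fails at once if the heat sink, the flux tin or the tub of screws is knocked more than 30 mm away (distance of any of heat_sink, flux_tin, tub_screws from where it was at the start of the episode above 0.03 m).
It also fails if it takes over 72 s, if anything falls off the work surface, if the arm or the gripper's body presses on something with over 40 N, if the wrist force passes 120 N, or if a joint passes its speed limit or range.

## Working session

There is one attempt and no reset: what is moved stays moved. The work goes in short steps, Python scripts to look and compute and a tool call to move; the robot and the scene stay as the last step left them, time stands still between calls to the robot, and variables do not carry over. Pictures are saved under pics/ and viewed, at most 10 in all, crops included, and the job is handed in when it is done.

Besides the shell and the picture viewer there is one more tool, called by a JSON object that holds its "name" and its "arguments". play_rows: Moves the arm, as the interface text tells. Shifts and turns lie within -1 to 1; 1 stands for 0.2 m of shift or pi/2 rad of turn. Its arguments: {"type":"object","properties":{"commands":{"type":"array","items":{"type":"array","items":{"type":"array","items":{"type":"number","minimum":-1,"maximum":1}}}},"grip_force":{"type":"number"}},"required":["commands"]}

```bash
mkdir -p pics; cat > h.py <<'E'
import numpy as np, cv2
from scipy.spatial.transform import Rotation as R
from bench import get_obs, viewer, r
def K(p):
    f=p["pixels"].shape[0]/2/np.tan(np.radians(p["fovy"])/2); return f,p["cx"],p["cy"]
def cam(p,o=None):
    "cam->world 4x4"
    if "world_to_cam" in p: return np.linalg.inv(np.array(p["world_to_cam"]))
    T=np.eye(4); T[:3,:3]=R.from_rotvec(o["orientation"]).as_matrix(); T[:3,3]=o["tcp_pos"]
    return T@np.array(p["hand_eye"])
def ray(p,u,v,o=None):
    f,cx,cy=K(p); T=cam(p,o); d=T[:3,:3]@np.array([(u-cx)/f,-(v-cy)/f,-1]); return T[:3,3],d
def onz(p,u,v,z,o=None):
    c,d=ray(p,u,v,o); return c+d*(z-c[2])/d[2]
def proj(p,X,o=None):
    f,cx,cy=K(p); q=np.linalg.inv(cam(p,o))@np.append(X,1); return cx-f*q[0]/q[2], cy+f*q[1]/q[2]
def save(p,n): cv2.imwrite("pics/"+n,cv2.cvtColor(p["pixels"],cv2.COLOR_RGB2BGR))
E
python3 - <<'E'
from h import *
o=get_obs(); print({k:np.round(v,3) for k,v in o.items()}); print(R.from_rotvec(o["orientation"]).as_matrix().round(3))
P={n:viewer.grab_frame(n) for n in("scene","side","wrist")}
for n,p in P.items():
    print(n,[k for k in p if k!="pixels"],p["fovy"],p["cx"],p["cy"])
    if n!="wrist": print(cam(p).round(3))
    else: print(np.round(p["hand_eye"],3))
    for t in ["syringe_1_mid","rack","tray"]:
        for d in viewer.trace(p,t): print(t,round(d["score"],2),d["rect"])
im=np.vstack([P["scene"]["pixels"],P["side"]["pixels"]]);
save(P["scene"],"scene.png");save(P["side"],"side.png")
E
```

```text
{'clock': np.float64(0.0), 'joints': array([ 1.172,  0.478,  0.022,  1.556, -0.011,  1.109, -0.083]), 'qvel': array([ 0.   ,  0.002,  0.   , -0.001,  0.001, -0.002, -0.001]), 'tau': array([-1.0000e-03, -5.9646e+01,  1.6070e+00, -2.8121e+01,  1.2000e-02,
        9.0000e-03, -0.0000e+00]), 'tcp_pos': array([ 0.193, -0.646,  0.2  ]), 'orientation': array([-3.107e+00, -4.550e-01,  1.000e-03]), 'contact_force': array([ 0.441, -0.75 , -0.297]), 'moment': array([-0.034, -0.018, -0.013]), 'gripper_force': np.float64(0.0), 'grip_width': np.float64(0.085)}
[[ 0.958  0.287 -0.001]
 [ 0.287 -0.958  0.002]
 [-0.    -0.002 -1.   ]]
scene ['fovy', 'cx', 'cy', 'world_to_cam', 'shot'] 54.465395683375846 272.08460258900726 211.84231623226705
[[-0.751  0.446 -0.487  0.036]
 [-0.661 -0.488  0.571  0.566]
 [ 0.017  0.75   0.661  0.797]
 [ 0.     0.     0.     1.   ]]
syringe_1_mid 0.63 [253.6, 198.8, 285.8, 234.9]
rack 0.73 [197.0, 182.6, 298.8, 293.4]
tray 0.9 [119.6, 293.9, 257.4, 419.2]
side ['fovy', 'cx', 'cy', 'world_to_cam', 'shot'] 45.089165015415084 292.05319052009156 212.10883647799244
[[ 0.971  0.084 -0.222  0.182]
 [-0.237  0.392 -0.889 -1.392]
 [ 0.012  0.916  0.401  0.694]
 [ 0.     0.     0.     1.   ]]
syringe_1_mid 0.68 [287.6, 192.5, 319.9, 223.5]
rack 0.92 [267.6, 179.7, 335.3, 244.7]
rack 0.49 [269.2, 264.1, 344.5, 277.2]
tray 0.97 [221.7, 175.5, 273.3, 206.7]
tray 0.57 [299.1, 174.5, 314.8, 184.1]
tray 0.43 [240.6, 217.7, 257.2, 232.0]
wrist ['fovy', 'cx', 'cy', 'hand_eye', 'shot'] 71.02427747863115 281.2969542446538 206.60947992719218
[[-0.001  0.962  0.273  0.07 ]
 [ 1.     0.001 -0.001  0.   ]
 [-0.001  0.273 -0.962 -0.171]
 [ 0.     0.     0.     1.   ]]
```

```bash
python3 -c "
import cv2
a=cv2.imread('pics/scene.png');cv2.imwrite('pics/scene_b.png',cv2.resize(a[130:420,90:430],None,fx=2.05,fy=2.05,interpolation=cv2.INTER_CUBIC))
a=cv2.imread('pics/side.png');cv2.imwrite('pics/side_b.png',cv2.resize(a[150:300,200:400],None,fx=4,fy=4,interpolation=cv2.INTER_CUBIC))"
```

```text
(no output)
```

View pics/scene_b.png

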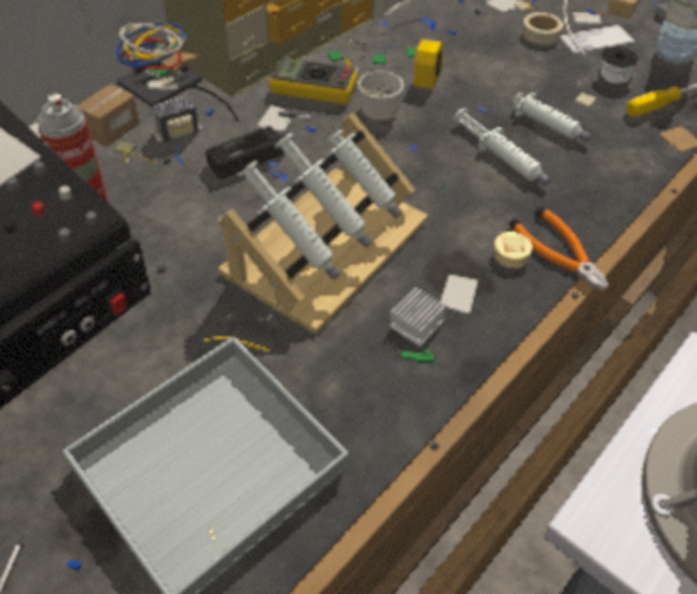

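View pics/side_b.png

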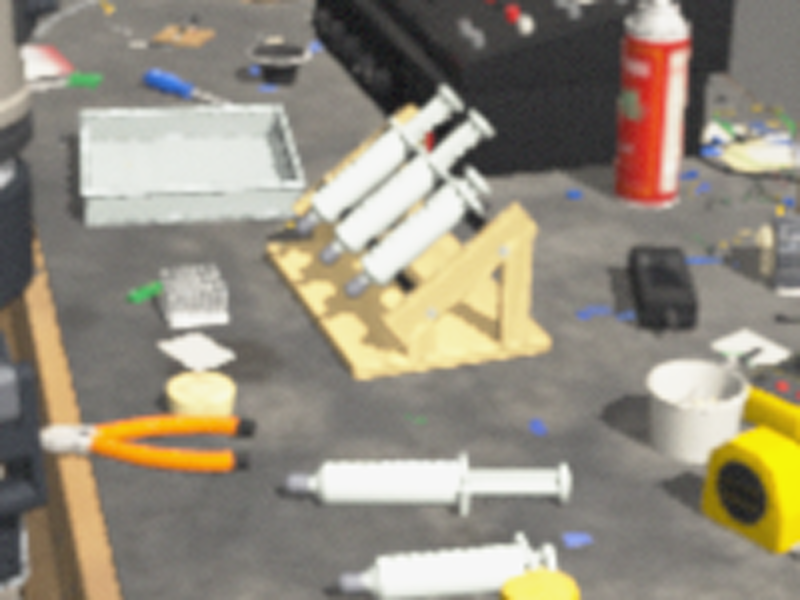

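In the side crop (4x, offset 200,150), the right bay's syringe (flange about 475,190) has its plunger in, while the left and middle ones are drawn. On the bench, the near one (flange 463,483) is drawn and the far one (flange 522,555) is spent. The scene crop shows the same.

```bash
python3 - <<'E'
from h import *
P={n:viewer.grab_frame(n) for n in("scene","side")}
S=lambda u,v:(90+u/2.05,130+v/2.05)
D=lambda u,v:(200+u/4,150+v/4)
A=P["scene"];B=P["side"]
def pr(n,x): print(n,np.round(x,3))
pr("base FL sc",onz(A,*S(317,328),0));pr("base FR sc",onz(A,*S(427,217),0.0))
pr("base FR sd",onz(B,*D(356,376),0));pr("base BR sd",onz(B,*D(551,345),0));pr("base FL sd",onz(B,*D(268,250),0))
for n,a,b in[("5nozz",(546,180),(283,484)),("5flange",(480,137),(463,483)),("5disc",(462,114),(565,482)),("4nozz",(587,135),(332,588)),("4flange",(528,102),(522,555))]:
    pr(n,[*onz(A,*S(*a),.014)[:2],*onz(B,*D(*b),.014)[:2]])
def tri(a,b):
    c1,d1=ray(A,*S(*a));c2,d2=ray(B,*D(*b));M=np.c_[d1,-d2];s=np.linalg.lstsq(M,c2-c1,rcond=None)[0]
    return (c1+s[0]*d1+c2+s[1]*d2)/2, np.linalg.norm(c1+s[0]*d1-c2-s[1]*d2)
for n,a,b in[("b3nozz",(397,213),(352,291)),("b2nozz",(368,242),(330,257)),("b1nozz",(335,273),(297,229)),("b3disc",(342,138),(482,182)),("b2disc",(290,143),(486,122)),("b1disc",(250,171),(452,96))]:
    pr(n,np.append(*tri(a,b)))
for n,c in[("tray",[(235,340),(346,453),(170,590),(68,453)])]:
    for q in c: pr(n,onz(A,*S(*q),.033))
for n,q in[("tin",(513,250)),("sink",(417,318)),("tub",(380,95))]: pr(n,onz(A,*S(*q),.02))
E
```

```text
base FL sc [0.484 0.138 0.   ]
base FR sc [ 0.504 -0.096  0.   ]
base FR sd [ 0.501 -0.082  0.   ]
base BR sd [ 0.661 -0.064  0.   ]
base FL sd [0.482 0.162 0.   ]
5nozz [ 0.418 -0.254  0.412 -0.25 ]
5flange [ 0.542 -0.269  0.528 -0.275]
5disc [ 0.596 -0.296  0.595 -0.288]
4nozz [ 0.427 -0.381  0.416 -0.378]
4flange [ 0.538 -0.39   0.54  -0.368]
b3nozz [ 0.509 -0.036  0.048  0.   ]
b2nozz [0.504 0.027 0.048 0.004]
b1nozz [0.495 0.092 0.048 0.004]
b3disc [ 0.606 -0.033  0.125  0.01 ]
b2disc [0.628 0.035 0.146 0.011]
b1disc [0.622 0.104 0.146 0.006]
tray [0.521 0.229 0.033]
tray [0.336 0.247 0.033]
tray [0.361 0.446 0.033]
tray [0.54  0.431 0.033]
tin [ 0.374 -0.106  0.02 ]
sink [0.396 0.06  0.02 ]
tub [ 0.715 -0.241  0.02 ]
```

{"name": "play_rows", "arguments": {"commands": [[[-1, 0.85, -0.82, -0.4, 0], [-1, 0.85, -0.82, -0.4, 0], [-1, 0.85, -0.82, -0.4, 0], [-1, 0.85, -0.82, -0.4, 0], [-1, 0.85, -0.82, -0.4, 0], [-1, 0.85, -0.82, -0.4, 0], [-1, 0.85, -0.82, -0.4, 0]]]}}

```text
clock: 1.28
tcp_pos: [0.3159, -0.4347, 0.2847]
orientation: [3.104, 0.472, 0.008]
contact_force: [1.6, 0.4, 1.3]
grip_width: 0.0852
gripper_force: 0.0
```

{"name": "play_rows", "arguments": {"commands": [[[-1, 0.85, -0.82, -0.2, 0], [-1, 0.85, -0.82, -0.2, 0], [-1, 0.85, -0.82, -0.2, 0], [-1, 0.85, -0.82, -0.2, 0], [-1, 0.85, -0.82, -0.2, 0], [-1, 0.85, -0.82, -0.2, 0], [-1, 0.85, -0.82, -0.2, 0]]]}}

```text
clock: 1.87
tcp_pos: [0.4294, -0.2284, 0.3231]
orientation: [-3.106, -0.472, -0.007]
contact_force: [0.4, -0.8, -0.1]
grip_width: 0.0857
gripper_force: 0.0
```

{"name": "play_rows", "arguments": {"commands": [[[-1, 0.85, -0.82, 0, 0.12], [-1, 0.85, -0.82, 0, 0.12], [-1, 0.85, -0.82, 0, 0.12], [-1, 0.85, -0.82, 0, 0.12], [-1, 0.85, -0.82, 0, 0.12], [-1, 0.85, -0.82, 0, 0.12], [-1, 0.85, -0.82, 0, 0.12], [-1, 0.85, -0.82, 0, 0.12]]]}}

```text
clock: 2.53
tcp_pos: [0.5416, -0.0273, 0.3211]
orientation: [-3.136, -0.167, 0.0]
contact_force: [0.1, -0.8, -0.7]
grip_width: 0.0855
gripper_force: 0.0
```

```bash
cat >> h.py <<'E'
def go(x,y,z,yaw):
    "numbers for play_rows from the present pose"
    o=get_obs(); M=R.from_rotvec(o["orientation"]).as_matrix()
    d=M.T@(np.array([x,y,z])-o["tcp_pos"])/.2; y0=np.arctan2(M[1,0],M[0,0])
    t=-(yaw-y0)/(np.pi/2)
    print("t=%.2f tcp"%o["clock"],np.round(o["tcp_pos"],4),"yaw %.3f"%y0,"F",np.round(o["contact_force"],1),"w %.3f"%o["grip_width"],"-> shift",np.round(d,3),"turn %.3f"%t)
E
python3 - <<'E'
from h import *
go(.56,-.032,.2,.1)
o=get_obs();p=viewer.grab_frame("wrist");save(p,"w1.png")
np.savez("w1.npz",pos=o["tcp_pos"],rv=o["orientation"])
for t in["syringe_1_mid","rack"]:
    for d in viewer.trace(p,t): print(t,round(d["score"],2),d["rect"])
E
```

```text
t=2.53 tcp [ 0.5416 -0.0273  0.3211] yaw 0.107 F [ 0.1 -0.8 -0.7] w 0.086 -> shift [0.089 0.034 0.605] turn 0.004
syringe_1_mid 0.93 [267.3, 120.3, 305.6, 194.9]
rack 0.84 [130.6, 93.7, 328.8, 194.5]
```

View pics/w1.png

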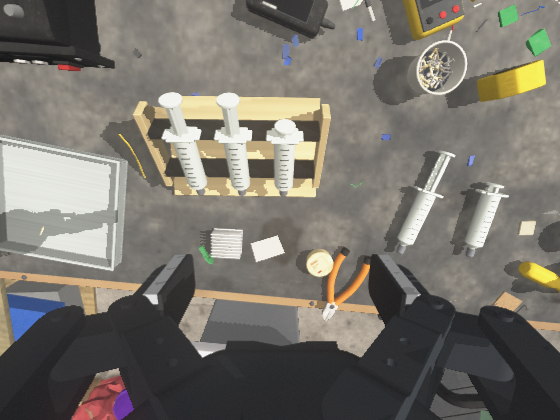

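Wrist view: the bay 3 syringe runs from nozzle 283,194 to disc 285,127 (spent). #5 lies from 402,251 to 446,154 (drawn), #4 from 470,255 to 493,187 (spent).

```bash
python3 - <<'E'
from h import *
o=get_obs();p=viewer.grab_frame("wrist")
c,s=np.cos(.66),np.sin(.66)
def pr(n,u,v,z): print(n,onz(p,u,v,z,o).round(4))
zz=lambda x:.088+x*s
pr("b3 nozz",283,194,zz(-70e-3));pr("b3 disc",285.5,127,zz(.063)+.0)
pr("b2 nozz",238,194,zz(-.07));pr("b2 disc",229,101,zz(.097));pr("b1 nozz",199,193,zz(-.07));pr("b1 disc",171,101,zz(.097))
for n,u,v in[("5noz",402,251),("5fl",430,188),("5disc",446,154),("4noz",469,255),("4fl",492,190)]: pr(n,u,v,.014)
for n,u,v,z in[("trFR",120,270,.033),("trBR",122,158,.033),("tin",319,262,.02),("tub",442,66,.048)]: pr(n,u,v,z)
q=viewer.trace(p,"syringe_1_mid")
for d in q:
    m=d["pixels"];ys,xs=np.nonzero(m);print(d["score"],xs.mean(),ys.mean(),d["rect"])
    
for t in("syringe_4_mid","tray","rack"):
    for d in viewer.trace(p,t): print(t,d["score"],d["rect"])
E
```

```text
b3 nozz [ 0.5051 -0.0379  0.0451]
b3 disc [ 0.6069 -0.03    0.1266]
b2 nozz [0.4982 0.032  0.0451]
b2 disc [0.6285 0.0353 0.1475]
b1 nozz [0.4938 0.0926 0.0451]
b1 disc [0.6222 0.0992 0.1475]
5noz [ 0.4156 -0.2586  0.014 ]
5fl [ 0.5321 -0.2809  0.014 ]
5disc [ 0.5895 -0.2934  0.014 ]
4noz [ 0.4197 -0.3786  0.014 ]
4fl [ 0.539  -0.3846  0.014 ]
trFR [0.3403 0.2284 0.033 ]
trBR [0.5346 0.2158 0.033 ]
tin [ 0.3829 -0.1143  0.02  ]
tub [ 0.7085 -0.2384  0.048 ]
0.78 280.9834285714286 151.62971428571427 [264.1, 119.1, 300.8, 196.3]
syringe_4_mid 0.81 [464.0, 177.7, 504.5, 257.9]
tray 0.94 [1.4, 140.0, 125.6, 272.3]
```

{"name": "play_rows", "arguments": {"commands": [[[-0.27, 0.1, 0.04, 0.7, 0.023], [-0.27, 0.1, 0.04, 0.7, 0.023], [-0.27, 0.1, 0.04, 0.7, 0.023], [-0.27, 0.1, 0.04, 0.7, 0.023], [-0.27, 0.1, 0.04, 0.7, 0.023], [-0.27, 0.1, 0.04, 0.7, 0.023], [-0.27, 0.1, 0.04, 0.7, 0.023]]], "grip_force": 40}}

```text
clock: 3.52
tcp_pos: [0.5629, -0.035, 0.1832]
orientation: [3.14, 0.104, 0.004]
contact_force: [-0.4, -0.8, 1.0]
grip_width: 0.0539
gripper_force: 0.0
```

```bash
python3 - <<'E'
from h import *
go(.564,-.0335,.075,.07)
o=get_obs();p=viewer.grab_frame("wrist");save(p,"w2.png")
q=viewer.trace(p,"syringe_1_mid")
for d in q:
    ys,xs=np.nonzero(d["pixels"]);print(d["score"],d["rect"])
a=np.array([.559,-.0338,.088]);e=np.array([np.cos(.66)*np.cos(.07),np.cos(.66)*np.sin(.07),np.sin(.66)])
for x in(-.07,-.045,.045,.063): print(x,np.round(proj(p,a+x*e,o)))
E
```

```text
t=3.52 tcp [ 0.5629 -0.035   0.1832] yaw 0.066 F [-0.4 -0.8  1. ] w 0.054 -> shift [ 0.005 -0.007  0.541] turn -0.003
0.75 [244.9, 145.6, 301.2, 241.5]
-0.07 [280. 243.]
-0.045 [280. 231.]
0.045 [279. 173.]
0.063 [279. 157.]
```

View pics/w2.png

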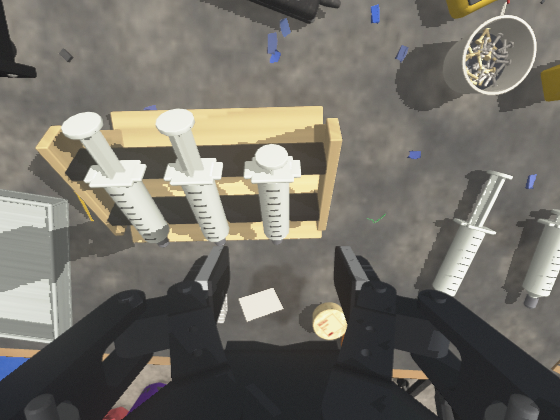

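Wrist view: the bay 3 syringe (nozzle 274,242; disc 271,158) lies about 7 px left of my estimate, so its y is about -0.028. Its x agrees.

{"name": "play_rows", "arguments": {"commands": [[[-0.27, 0.005, -0.035, 0, 0], [-0.27, 0.005, -0.035, 0.2, 0], [-0.27, 0.005, -0.035, 0.4, 0], [-0.27, 0.005, -0.035, 0.54, 0], [-0.27, 0.005, -0.035, 0.54, 0], [1, 0.005, -0.035, 0.54, 0], [1, 0.005, -0.035, 0.54, 0], [1, 0.005, -0.035, 0.54, 0], [1, 0.005, -0.035, 0.54, 0], [1, 0.005, -0.035, 0.54, 0], [1, 0.005, -0.035, 0.54, 0]]], "grip_force": 40}}

```text
clock: 4.53
tcp_pos: [0.5646, -0.0277, 0.076]
orientation: [3.14, 0.104, 0.008]
contact_force: [-0.3, 0.3, 7.7]
grip_width: 0.0195
gripper_force: 36.4
```

```bash
python3 - <<'E'
from h import *
go(.564,-.0335,.075,.07)
p=viewer.grab_frame("wrist");q=viewer.grab_frame("side")
a=cv2.resize(p["pixels"][90:360,100:460],(533,400));b=cv2.resize(q["pixels"][150:250,240:340],(400,400),interpolation=cv2.INTER_CUBIC)
im=np.hstack([a,b]);im=cv2.resize(im,(800,343));cv2.imwrite("pics/w3.png",im[:,:,::-1])
E
```

```text
t=4.53 tcp [ 0.5646 -0.0277  0.076 ] yaw 0.066 F [-0.3  0.3  7.7] w 0.020 -> shift [-0.005  0.029  0.005] turn -0.003
```

View pics/w3.png

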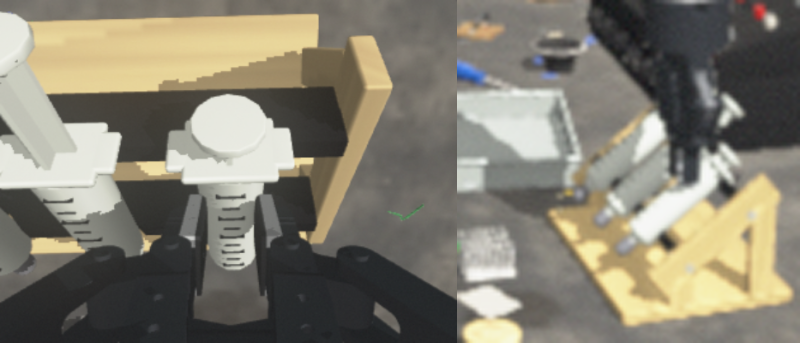

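The fingers straddle the barrel of the bay 3 syringe midway, clear of the flange. I'll test the lift.

{"name": "play_rows", "arguments": {"commands": [[[1, 0, 0, -0.1, 0], [1, 0, 0, -0.2, 0], [1, 0, 0, -0.3, 0], [1, 0, 0, -0.4, 0], [1, 0, 0, -0.5, 0], [1, 0, 0, -0.6, 0], [1, 0, 0, -0.6, 0]]]}}

```text
clock: 5.22
tcp_pos: [0.565, -0.0277, 0.1985]
orientation: [3.139, 0.104, 0.013]
contact_force: [1.1, 0.7, -0.4]
grip_width: 0.0193
gripper_force: 34.1
```

```bash
python3 - <<'E'
from h import *
go(.444,.38,.2,-.08)
p=viewer.grab_frame("wrist");q=viewer.grab_frame("side")
a=cv2.resize(p["pixels"][90:360,100:460],(533,400));b=cv2.resize(q["pixels"][130:230,240:340],(400,400),interpolation=cv2.INTER_CUBIC)
im=np.hstack([a,b]);im=cv2.resize(im,(800,343));cv2.imwrite("pics/w4.png",im[:,:,::-1])
E
```

```text
t=5.22 tcp [ 0.565  -0.0277  0.1985] yaw 0.066 F [ 1.1  0.7 -0.4] w 0.019 -> shift [-0.47  -2.074 -0.013] turn 0.093
```

View pics/w4.png

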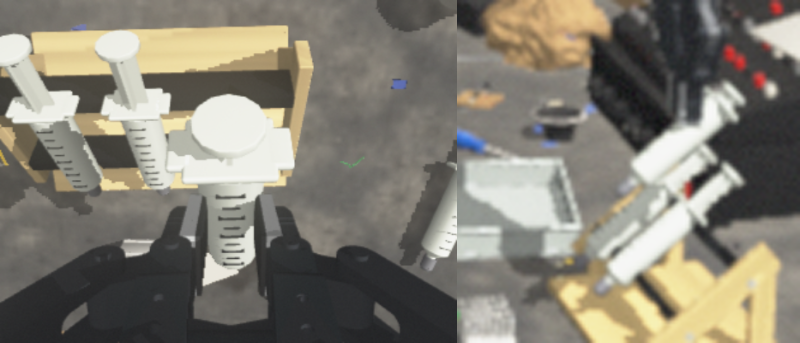

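Syringe 1 is firmly held at the rack's angle and clear of the rack. Next, the tray.

{"name": "play_rows", "arguments": {"commands": [[[1, -0.23, -1, -0.1, 0], [1, -0.23, -1, -0.1, 0], [1, -0.23, -1, -0.1, 0], [1, -0.23, -1, -0.1, 0], [1, -0.23, -1, -0.1, 0], [1, -0.23, -1, -0.1, 0]]]}}

```text
clock: 5.82
tcp_pos: [0.4994, 0.1781, 0.2138]
orientation: [-3.135, -0.123, 0.001]
contact_force: [0.7, 1.3, -0.6]
grip_width: 0.0193
gripper_force: 34.2
```

{"name": "play_rows", "arguments": {"commands": [[[1, -0.21, -1, 0.2, 0.093], [1, -0.21, -1, 0.2, 0.093], [1, -0.21, -1, 0.2, 0.093], [1, -0.21, -1, 0.2, 0.093], [1, -0.21, -1, 0.2, 0.093], [1, -0.21, -1, 0.2, 0.093], [1, -0.21, -1, 0.2, 0.093]]]}}

```text
clock: 6.4
tcp_pos: [0.4451, 0.3681, 0.1717]
orientation: [3.139, -0.115, -0.005]
contact_force: [-0.2, -0.8, -0.4]
grip_width: 0.019
gripper_force: 34.2
```

```bash
python3 - <<'E'
from h import *
go(.45,.37,.012,-.08)
o=get_obs();p=viewer.grab_frame("wrist");save(p,"w5.png")
E
```

```text
t=6.40 tcp [0.4451 0.3681 0.1717] yaw -0.073 F [-0.2 -0.8 -0.4] w 0.019 -> shift [ 0.027 -0.011  0.799] turn 0.004
```

View pics/w5.png

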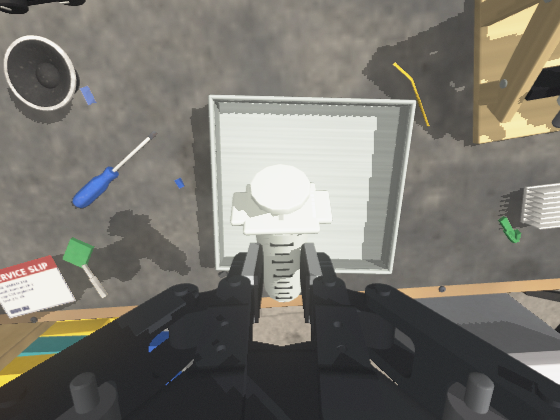

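The tray's corners appear at 211,97, 414,101, 392,272 and 218,270; the syringe is over its front-left part.

```bash
python3 - <<'E'
from h import *
go(.45,.37,.012,-.08)
o=get_obs();p=viewer.grab_frame("wrist")
for u,v in[(211,97),(414,101),(392,272),(218,270)]: print(onz(p,u,v,.033,o).round(3))
E
```

```text
t=6.45 tcp [0.4468 0.3656 0.172 ] yaw -0.077 F [-0.7 -0.2 -1. ] w 0.019 -> shift [ 0.016 -0.024  0.8  ] turn 0.002
[0.547 0.427 0.033]
[0.528 0.227 0.033]
[0.339 0.244 0.033]
[0.358 0.446 0.033]
```

{"name": "play_rows", "arguments": {"commands": [[[1, 0.026, -0.05, 0.15, 0.01], [1, 0.026, -0.05, 0.3, 0.01], [1, 0.026, -0.05, 0.45, 0.01], [1, 0.026, -0.05, 0.6, 0.01], [1, 0.026, -0.05, 0.65, 0.01], [1, 0.026, -0.05, 0.68, 0.01], [1, 0.026, -0.05, 0.71, 0.01], [1, 0.026, -0.05, 0.74, 0.01], [1, 0.026, -0.05, 0.77, 0.01], [1, 0.026, -0.05, 0.8, 0.01], [1, 0.026, -0.05, 0.8, 0.01], [1, 0.026, -0.05, 0.8, 0.01]]], "grip_force": 30}}

```text
clock: 7.5
tcp_pos: [0.4536, 0.3749, 0.0133]
orientation: [3.138, -0.15, -0.001]
contact_force: [-0.1, -0.6, -0.6]
grip_width: -0.0001
gripper_force: 0.0
```

```bash
python3 - <<'E'
from h import *
o=get_obs();p=viewer.grab_frame("wrist");q=viewer.grab_frame("scene")
a=cv2.resize(p["pixels"][:,60:500],(440,420));b=cv2.resize(q["pixels"][260:420,110:270],(360,360),interpolation=cv2.INTER_CUBIC)
im=np.zeros((420,800,3),np.uint8);im[:,:440]=a;im[:360,440:]=b;cv2.imwrite("pics/w6.png",im[:,:,::-1])
E
```

```text
(no output)
```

View pics/w6.png

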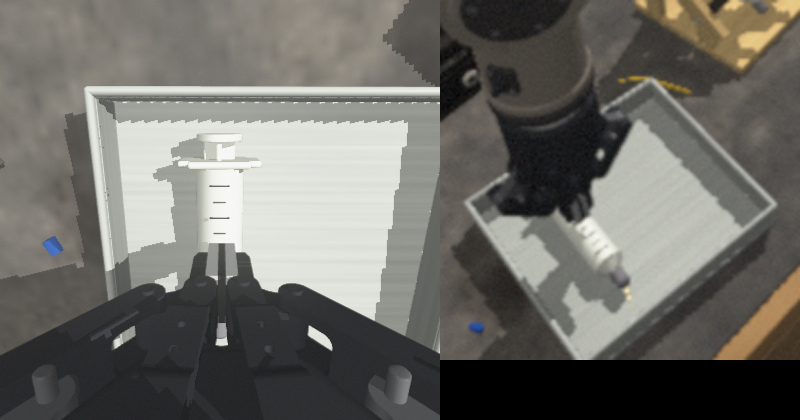

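Syringe 1 lies flat in the tray (disc 220,135, flange 220,162), and the shut fingers are just above its barrel. The fingertips therefore seem to sit about 18 mm higher than the TCP reading. I'll lift, go to syringe 5 and probe the bench there.

{"name": "play_rows", "arguments": {"commands": [[[1, 0, 0, -0.2, 0], [1, 0, 0, -0.4, 0], [1, 0, 0, -0.6, 0], [1, 0, 0, -0.8, 0], [1, 0, 0, -1, 0], [1, 0, 0, -1, 0], [1, 0.17, 1, -1, 0], [1, 0.17, 1, -1, 0], [1, 0.17, 1, -1, 0], [1, 0.17, 1, -1, 0], [1, 0.17, 1, -1, 0], [1, 0.17, 1, -1, 0]]]}}

```text
clock: 8.6
tcp_pos: [0.4697, 0.1638, 0.213]
orientation: [3.132, -0.166, 0.0]
contact_force: [0.5, 0.4, -0.5]
grip_width: -0.0001
gripper_force: 0.0
```

{"name": "play_rows", "arguments": {"commands": [[[0, 0.17, 1, -0.15, 0], [0, 0.17, 1, -0.15, 0], [0, 0.17, 1, -0.15, 0], [0, 0.17, 1, -0.15, 0], [0, 0.17, 1, -0.15, 0], [0, 0.17, 1, -0.15, 0]]]}}

```text
clock: 9.1
tcp_pos: [0.4842, -0.0383, 0.2444]
orientation: [3.134, -0.167, 0.003]
contact_force: [0.8, -1.4, -0.5]
grip_width: 0.0427
gripper_force: 0.0
```

{"name": "play_rows", "arguments": {"commands": [[[-0.2, 0.17, 1, 0.3, 0.05], [-0.2, 0.17, 1, 0.3, 0.05], [-0.2, 0.17, 1, 0.3, 0.05], [-0.2, 0.17, 1, 0.3, 0.05], [-0.2, 0.17, 1, 0.3, 0.05], [-0.2, 0.17, 1, 0.3, 0.05], [-0.2, 0.17, 1, 0.3, 0.05]]]}}

```text
clock: 9.68
tcp_pos: [0.4974, -0.2345, 0.1822]
orientation: [3.129, -0.281, -0.003]
contact_force: [-0.2, 0.1, -0.1]
grip_width: 0.0516
gripper_force: 0.0
```

```bash
python3 - <<'E'
from h import *
go(.492,-.27,.03,-.15)
o=get_obs();p=viewer.grab_frame("wrist");save(p,"w7.png")
e=np.array([np.cos(.17),-np.sin(.17),0]);a=np.array([.488,-.271,.014])
for x in(-.07,.045,.113):print(np.round(proj(p,a+x*e,o)))
for d in viewer.trace(p,"syringe_5_mid"): print(d["score"],d["rect"])
E
```

```text
t=9.68 tcp [ 0.4974 -0.2345  0.1822] yaw -0.179 F [-0.2  0.1 -0.1] w 0.052 -> shift [0.007 0.179 0.761] turn -0.019
[312. 243.]
[314. 149.]
[315.  84.]
0.9 [291.0, 84.3, 334.4, 250.6]
```

View pics/w7.png

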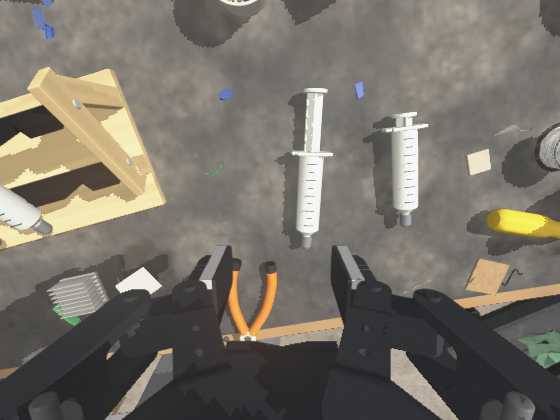

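Wrist view: syringe 5 has its nozzle at 307,248, flange at 312,154 and disc at 316,90. Syringe 4 has its nozzle at 405,225 and flange at 404,127.

```bash
python3 - <<'E'
from h import *
o=get_obs();p=viewer.grab_frame("wrist")
def fit(n,pts):
    W=[onz(p,u,v,.014,o) for u,v,_ in pts]; w=np.array(W)[:,:2]; x=np.array([q[2] for q in pts])
    d=w[-1]-w[0];yaw=np.arctan2(d[1],d[0]);e=np.array([np.cos(yaw),np.sin(yaw)])
    m=(w-np.outer(x,e)); print(n,"yaw %.3f"%yaw,"len %.3f vs %.3f"%(np.linalg.norm(d),x[-1]-x[0]),m.round(4).tolist(),m.mean(0).round(4)); return *m.mean(0),yaw
x,y,yaw=fit("5",[(307,248,-.07),(312,154,.045),(316,90,.113)])
fit("4",[(405,225,-.07),(404.5,127,.045),(404,114,.063)])
e=np.array([np.cos(yaw),np.sin(yaw)])
g=np.array([x,y])+.003*e; print(g); go(*g,.03,yaw)
E
```

```text
5 yaw -0.203 len 0.185 vs 0.183 [[0.4829, -0.2624], [0.4846, -0.2623], [0.485, -0.2628]] [ 0.4842 -0.2625]
4 yaw -0.051 len 0.131 vs 0.133 [[0.4937, -0.3747], [0.4954, -0.3752], [0.4915, -0.3746]] [ 0.4935 -0.3749]
[ 0.48712955 -0.26313126]
t=9.83 tcp [ 0.499  -0.2301  0.1837] yaw -0.172 F [-0.2  0.9 -0.8] w 0.051 -> shift [-0.031  0.174  0.769] turn 0.020
```

{"name": "play_rows", "arguments": {"commands": [[[-0.2, -0.03, 0.172, 0.2, 0.02], [-0.2, -0.03, 0.172, 0.4, 0.02], [-0.2, -0.03, 0.172, 0.6, 0.02], [-0.2, -0.03, 0.172, 0.72, 0.02], [-0.2, -0.03, 0.172, 0.8, 0.02], [-0.2, -0.03, 0.172, 0.8, 0.02], [-0.2, -0.03, 0.172, 0.8, 0.02]]]}}

```text
clock: 10.42
tcp_pos: [0.4871, -0.2631, 0.0237]
orientation: [-3.124, 0.318, 0.0]
contact_force: [0.3, -0.3, 0.5]
grip_width: 0.0512
gripper_force: 0.0
```

```bash
python3 - <<'E'
from h import *
p=viewer.grab_frame("wrist");q=viewer.grab_frame("side")
go(.4871,-.2631,.005,-.203)
a=cv2.resize(p["pixels"][:,60:500],(440,420));b=cv2.resize(q["pixels"][215:305,255:345],(360,360),interpolation=cv2.INTER_CUBIC)
im=np.zeros((420,800,3),np.uint8);im[:,:440]=a;im[:360,440:]=b;cv2.imwrite("pics/w8.png",im[:,:,::-1])
E
```

```text
t=10.52 tcp [ 0.4883 -0.2645  0.0253] yaw -0.204 F [0.4 0.  0.3] w 0.051 -> shift [-0.007 -0.006  0.101] turn -0.001
```

View pics/w8.png

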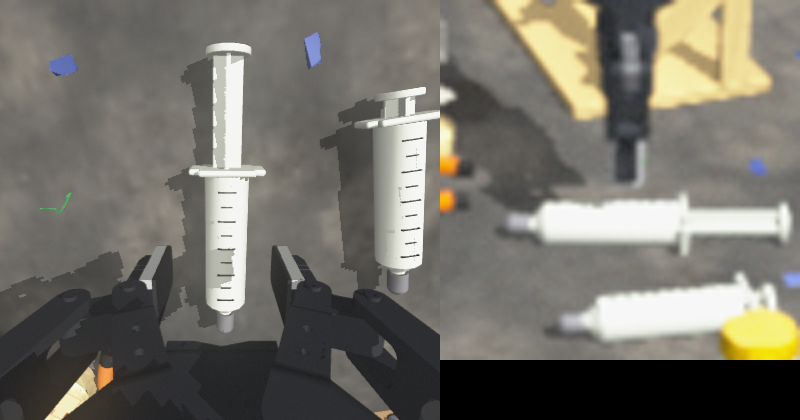

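This shows the fingers straddling syringe 5 (flange 225,172), but in the side view the fingertips end at 628,183, visibly above the syringe. I'll work out the true fingertip height from that pixel.

```bash
python3 - <<'E'
from h import *
q=viewer.grab_frame("side");o=get_obs();print(o["tcp_pos"].round(4))
c,d=ray(q,255+188/4,215+183/4)
for y in(-.2631,-.30,-.225):
    print(y,(c+d*(y-c[1])/d[1]).round(4))
for x in(.476,.487,.498): print(np.round((np.array(proj(q,[x,-.3,.025]))-[255,215])*4+[440,0]))
M=R.from_rotvec(o["orientation"]).as_matrix();print(M[:,2].round(4))
E
```

```text
[ 0.4883 -0.2649  0.0254]
-0.2631 [ 0.4931 -0.2631  0.0422]
-0.3 [ 0.4829 -0.3     0.0635]
-0.225 [ 0.5035 -0.225   0.0202]
[616. 237.]
[633. 235.]
[649. 233.]
[ 0.0034 -0.0013 -1.    ]
```

{"name": "play_rows", "arguments": {"commands": [[[-0.2, 0, 0, 0.04, 0], [-0.2, 0, 0, 0.08, 0], [-0.2, 0, 0, 0.12, 0], [-0.2, 0, 0, 0.12, 0]]]}}

```text
clock: 10.9
tcp_pos: [0.4852, -0.2645, -0.0022]
orientation: [-3.124, 0.322, 0.004]
contact_force: [-0.6, 0.2, 0.4]
grip_width: 0.051
gripper_force: 0.0
```

{"name": "play_rows", "arguments": {"commands": [[[-0.2, 0, 0, 0.02, 0], [-0.2, 0, 0, 0.04, 0], [-0.2, 0, 0, 0.04, 0]]]}}

```text
clock: 11.15
tcp_pos: [0.486, -0.2648, -0.0094]
orientation: [-3.125, 0.322, 0.002]
contact_force: [0.4, 0.4, -0.7]
grip_width: 0.0513
gripper_force: 0.0
```

```bash
python3 - <<'E'
from h import *
go(.4871,-.2631,.005,-.203)
q=viewer.grab_frame("side");w=viewer.grab_frame("wrist")
g=cv2.cvtColor(q["pixels"],cv2.COLOR_RGB2GRAY)
print("side col block rows 245-285, cols 296-308"); print(g[245:286:1,296:310:2])
E
```

```text
t=11.15 tcp [ 0.486  -0.2648 -0.0094] yaw -0.206 F [ 0.4  0.4 -0.7] w 0.051 -> shift [ 0.004 -0.009 -0.072] turn -0.002
side col block rows 245-285, cols 296-308
[[ 56  82 137 155 105  84 121]
 [ 51  70 107 118  81  71 118]
 [ 49  60  86 101  65  66 117]
 [ 52  63  84  99  64  69 119]
 [ 53  60  84 101  58  71 120]
 [ 53  59  80  87  58  67 117]
 [ 52  57  69  65  57  74 117]
 [ 55  56  66  65  56  85 118]
 [ 55  59  61  59  59  90 122]
 [ 54  58  57  58  59  97 126]
 [ 61  59  57  58  58 100 127]
 [ 65  56  58  55  51  97 128]
 [ 64  58  63  55  54 100 131]
 [ 60  70  76  71  58  98 132]
 [ 63  69  81  84  66  96 131]
 [ 64  68  78  79  70 101 129]
 [ 77  64  61  60  80 110 130]
 [109  65  48  52 126 121 125]
 [119  71  48  65 160 131 125]
 [107  72  53  67 165 152 140]
 [124  77  56  72 193 224 204]
 [148  84  61  75 222 247 245]
 [151  81  63  79 228 247 247]
 [152  84  65  78 230 247 247]
 [154  85  62  75 231 247 247]
 [160  84  58  77 232 247 247]
 [153  88  66  84 234 247 247]
 [149 128  99 132 232 246 246]
 [154 166 163 199 234 241 241]
 [153 161 187 216 224 225 227]
 [135 138 158 178 179 179 178]
 [108 112 121 125 131 133 138]
 [ 99 110 115 118 126 143 145]
 [119 118 120 121 129 140 145]
 [126 125 119 124 126 131 140]
 [127 124 125 124 122 127 137]
 [124 124 123 122 121 122 129]
 [120 122 122 122 115 120 126]
 [120 119 120 123 118 118 124]
 [119 121 119 119 117 119 122]
 [123 122 123 119 118 118 120]]
```

```bash
python3 - <<'E'
from h import *
q=viewer.grab_frame("side")
for y in (-.30,-.305):
    c,d=ray(q,301,271.8);print((c+d*(y-c[1])/d[1]).round(4))
c,d=ray(q,301,275);print("syr bottom z0 y?",(c+d*(0-c[2])/d[2]).round(4))
c,d=ray(q,305,264.5);print("syr top z.028 y?",(c+d*(.028-c[2])/d[2]).round(4))
E
```

```text
[ 0.4809 -0.3     0.0313]
[ 0.4795 -0.305   0.0344]
syr bottom z0 y? [ 0.4908 -0.2646  0.    ]
syr top z.028 y? [ 0.5024 -0.2599  0.028 ]
```

{"name": "play_rows", "arguments": {"commands": [[[-0.2, 0, 0, 0.03, 0], [-0.2, 0, 0, 0.06, 0], [-0.2, 0, 0, 0.08, 0], [-0.2, 0, 0, 0.08, 0]]]}}

```text
clock: 11.63
tcp_pos: [0.4856, -0.2646, -0.0258]
orientation: [-3.124, 0.322, 0.003]
contact_force: [-0.7, 0.0, -0.7]
grip_width: 0.0514
gripper_force: 0.0
```

{"name": "play_rows", "arguments": {"commands": [[[0.1, 0, 0, 0, 0], [0.2, 0, 0, 0, 0], [0.3, 0, 0, 0, 0], [0.5, 0, 0, 0, 0], [1, 0, 0, 0, 0], [1, 0, 0, 0, 0], [1, 0, 0, 0, 0]]], "grip_force": 40}}

```text
clock: 12.22
tcp_pos: [0.4866, -0.2652, -0.0242]
orientation: [3.125, -0.323, 0.001]
contact_force: [-0.8, 1.0, 5.6]
grip_width: 0.0266
gripper_force: 39.5
```

{"name": "play_rows", "arguments": {"commands": [[[0, 0, 0, 0, 0], [0, 0, 0, 0, 0], [0, 0, 0, 0, 0], [0, 0, 0, 0.025, 0], [0, 0, 0, 0.04, 0], [0, 0, 0, 0.04, 0]]]}}

```text
clock: 12.72
tcp_pos: [0.4866, -0.265, -0.0317]
orientation: [3.125, -0.322, -0.0]
contact_force: [-4.3, 1.9, 16.4]
grip_width: 0.043
gripper_force: 8.1
```

{"name": "play_rows", "arguments": {"commands": [[[0, 0, 0, -0.03, 0], [0, 0, 0, -0.04, 0], [0, 0, 0, -0.04, 0], [0.3, 0, 0, -0.04, 0], [0.5, 0, 0, -0.04, 0], [1, 0, 0, -0.04, 0], [1, 0, 0, -0.04, 0], [1, 0, 0, -0.04, 0]]], "grip_force": 40}}

```text
clock: 13.38
tcp_pos: [0.4863, -0.265, -0.0247]
orientation: [3.125, -0.323, -0.0]
contact_force: [0.2, 0.7, 2.6]
grip_width: 0.0267
gripper_force: 39.2
```

```bash
python3 - <<'E'
from h import *
go(.4866,-.265,.2,-.203)
q=viewer.grab_frame("wrist");o=get_obs()
for d in viewer.trace(q,"syringe_5_mid"): print(d["score"],d["rect"])
E
```

```text
t=13.38 tcp [ 0.4863 -0.265  -0.0247] yaw -0.206 F [0.2 0.7 2.6] w 0.027 -> shift [ 1.000e-03 -0.000e+00 -1.123e+00] turn -0.002
0.59 [232.1, 4.9, 337.9, 347.8]
```

{"name": "play_rows", "arguments": {"commands": [[[1, 0, 0, -0.1, 0], [1, 0, 0, -0.3, 0], [1, 0, 0, -0.5, 0], [1, 0, 0, -0.7, 0], [1, 0, 0, -0.9, 0], [1, 0, 0, -1, 0], [1, 0.16, -0.9, -1, -0.185], [1, 0.16, -0.9, -1, -0.185], [1, 0.16, -0.9, -1, -0.185], [1, 0.16, -0.9, -1, -0.185], [1, 0.16, -0.9, -1, -0.185], [1, 0.16, -0.9, -1, -0.185]]]}}

```text
clock: 14.48
tcp_pos: [0.5559, -0.0887, 0.1752]
orientation: [-3.135, -0.147, -0.001]
contact_force: [0.1, 0.6, -0.3]
grip_width: 0.0265
gripper_force: 39.7
```

```bash
python3 - <<'E'
from h import *
go(.5693,-.027,.15,.085)
o=get_obs();p=viewer.grab_frame("wrist")
for d in viewer.trace(p,"syringe_5_mid"): print("s",round(d["score"],2),np.round(d["rect"]),np.round([np.nonzero(d["pixels"])[1].mean(),np.nonzero(d["pixels"])[0].mean()]))
g=np.append(o["tcp_pos"][:2],o["tcp_pos"][2]+.0387)
for x in(.042,.05-.003+.0,.11): print(np.round(proj(p,g+x*np.array([np.cos(.08),np.sin(.08),0]),o)))
E
```

```text
t=14.48 tcp [ 0.5559 -0.0887  0.1752] yaw 0.094 F [ 0.1  0.6 -0.3] w 0.027 -> shift [ 0.095 -0.3    0.127] turn 0.006
s 0.8 [231.   5. 336. 349.] [282. 181.]
[282. 187.]
[282. 177.]
[284.  20.]
```

{"name": "play_rows", "arguments": {"commands": [[[1, 0.095, -0.3, 0, 0.006], [1, 0.095, -0.3, 0, 0.006], [1, 0.095, -0.3, 0.06, 0.006], [1, 0.095, -0.3, 0.12, 0.006], [1, 0.095, -0.3, 0.12, 0.006], [1, 0.095, -0.3, 0.12, 0.006]]], "grip_force": 28}}

```text
clock: 15.08
tcp_pos: [0.5669, -0.0366, 0.15]
orientation: [3.139, 0.113, -0.005]
contact_force: [-0.1, -0.2, -0.8]
grip_width: 0.0266
gripper_force: 39.6
```

{"name": "play_rows", "arguments": {"commands": [[[1, 0, 0, 0.08, 0], [1, 0, 0, 0.16, 0], [1, 0, 0, 0.24, 0], [1, 0, 0, 0.3, 0], [1, 0, 0, 0.34, 0], [1, 0, 0, 0.36, 0], [1, 0, 0, 0.38, 0], [1, 0, 0, 0.38, 0]]]}}

```text
clock: 15.75
tcp_pos: [0.5683, -0.0322, 0.0762]
orientation: [-3.138, -0.12, -0.0]
contact_force: [-4.8, 5.2, 6.4]
grip_width: 0.0267
gripper_force: 41.8
```

```bash
python3 - <<'E'
from h import *
go(.5693,-.027,.057,.085)
o=get_obs();p=viewer.grab_frame("wrist");print(o["gripper_force"])
for d in viewer.trace(p,"syringe_5_mid"): print("s",round(d["score"],2),np.round(d["rect"]))
E
```

```text
t=15.75 tcp [ 0.5683 -0.0322  0.0762] yaw 0.076 F [-4.8  5.2  6.4] w 0.027 -> shift [ 0.007 -0.026  0.096] turn -0.005
41.78532421588898
s 0.85 [228.   0. 338. 349.]
s 0.51 [  0. 196. 125. 309.]
```

{"name": "play_rows", "arguments": {"commands": [[[1, 0.025, -0.026, -0.02, 0], [1, 0.025, -0.026, -0.01, 0], [1, 0.025, -0.026, 0.01, 0], [1, 0.025, -0.026, 0.02, 0], [1, 0.025, -0.026, 0.03, 0], [1, 0.025, -0.026, 0.04, 0], [1, 0.025, -0.026, 0.04, 0]]], "grip_force": 25}}

```text
clock: 16.43
tcp_pos: [0.5738, -0.0271, 0.0686]
orientation: [-3.138, -0.12, -0.003]
contact_force: [-5.1, 3.4, 11.5]
grip_width: 0.0263
gripper_force: 44.1
```

```bash
cat > tilt.py <<'E'
from h import *
from scipy.optimize import least_squares
go(.5693,-.027,.057,.085)
o=get_obs();p=viewer.grab_frame("wrist");q=viewer.grab_frame("side");print(o["gripper_force"])
for n,im in(("w",p),("s",q)):
    for d in viewer.trace(im,"syringe_5_mid"):
        ys,xs=np.nonzero(d["pixels"]); c=np.cov(xs,ys); w,v=np.linalg.eigh(c); print(n,round(d["score"],2),np.round(d["rect"]),"axis deg %.1f"%np.degrees(np.arctan2(-v[1,1],v[0,1])))
def dirn(th,yaw): return np.array([np.cos(th)*np.cos(yaw),np.cos(th)*np.sin(yaw),np.sin(th)])
g=np.append(o["tcp_pos"][:2],o["tcp_pos"][2]+.0387)
for th in(0,.2,.4,.66):
    e=dirn(th,.085); a=np.array(proj(q,g+e*.11));b=np.array(proj(q,g-e*.073)); 
    print(th,"side disc",a.round(),"nozz",b.round(),"wrist disc",np.round(proj(p,g+e*.11,o)), "flange",np.round(proj(p,g+e*.044,o)))
E
python3 tilt.py
```

```text
t=16.43 tcp [ 0.5738 -0.0271  0.0686] yaw 0.076 F [-5.1  3.4 11.5] w 0.026 -> shift [-0.022 -0.002  0.058] turn -0.005
44.06222105026245
w 0.96 [224.   0. 338. 348.] axis deg -89.5
s 0.82 [287. 187. 346. 211.] axis deg -160.5
s 0.31 [280. 192. 304. 219.] axis deg -135.0
0 side disc [342. 198.] nozz [285. 205.] wrist disc [278.  20.] flange [280. 183.]
0.2 side disc [341. 192.] nozz [286. 209.] wrist disc [278.   5.] flange [280. 189.]
0.4 side disc [340. 185.] nozz [287. 213.] wrist disc [277.   2.] flange [280. 200.]
0.66 side disc [336. 178.] nozz [290. 218.] wrist disc [276.  36.] flange [280. 221.]
```

{"name": "play_rows", "arguments": {"commands": [[[1, 0, 0, 0.01, 0], [1, 0, 0, 0.02, 0], [1, -0.005, 0, 0.03, 0], [1, -0.01, 0, 0.04, 0], [1, -0.015, 0, 0.05, 0], [1, -0.015, 0, 0.05, 0]]]}}

```text
clock: 17.13
tcp_pos: [0.5727, -0.0272, 0.0595]
orientation: [-3.138, -0.12, -0.009]
contact_force: [-1.8, 3.3, 14.8]
grip_width: 0.0267
gripper_force: 49.1
```

```bash
python3 tilt.py
```

```text
t=17.13 tcp [ 0.5727 -0.0272  0.0595] yaw 0.076 F [-1.8  3.3 14.8] w 0.027 -> shift [-0.017 -0.002  0.012] turn -0.005
49.11176562309265
s 0.72 [290. 182. 341. 218.] axis deg -148.2
s 0.49 [269. 192. 338. 248.] axis deg 177.7
0 side disc [341. 201.] nozz [285. 208.] wrist disc [278.  20.] flange [280. 183.]
0.2 side disc [341. 194.] nozz [286. 212.] wrist disc [278.   4.] flange [280. 189.]
0.4 side disc [339. 188.] nozz [287. 216.] wrist disc [277.   1.] flange [280. 199.]
0.66 side disc [335. 181.] nozz [290. 221.] wrist disc [277.  34.] flange [280. 220.]
```

{"name": "play_rows", "arguments": {"commands": [[[1, 0, 0, 0.01, 0], [1, 0, 0, 0.02, 0], [1, 0, 0, 0.03, 0], [1, 0, 0, 0.03, 0]]]}}

```text
clock: 17.67
tcp_pos: [0.572, -0.0272, 0.0534]
orientation: [-3.138, -0.12, -0.007]
contact_force: [-3.1, 4.1, 16.0]
grip_width: 0.0267
gripper_force: 53.1
```

```bash
python3 tilt.py
```

```text
t=17.67 tcp [ 0.572  -0.0272  0.0534] yaw 0.076 F [-3.1  4.1 16. ] w 0.027 -> shift [-0.013 -0.002 -0.018] turn -0.005
53.08819591999054
w 0.61 [210.   0. 351. 333.] axis deg -89.6
s 0.61 [289. 181. 342. 221.] axis deg -141.3
0 side disc [341. 203.] nozz [285. 209.] wrist disc [278.  20.] flange [280. 183.]
0.2 side disc [341. 196.] nozz [285. 214.] wrist disc [278.   4.] flange [280. 189.]
0.4 side disc [339. 190.] nozz [287. 218.] wrist disc [277.   1.] flange [280. 199.]
0.66 side disc [335. 183.] nozz [290. 222.] wrist disc [277.  35.] flange [280. 220.]
```

{"name": "play_rows", "arguments": {"commands": [[[1, 0, 0, 0.01, 0], [1, -0.01, 0, 0.018, 0], [1, -0.02, 0, 0.026, 0], [1, -0.03, 0, 0.034, 0], [1, -0.03, 0, 0.034, 0]]]}}

```text
clock: 18.28
tcp_pos: [0.5726, -0.0274, 0.0522]
orientation: [-3.139, -0.121, -0.027]
contact_force: [-4.9, 3.5, 46.7]
grip_width: 0.0265
gripper_force: 57.0
```

```bash
python3 tilt.py | head -6
```

```text
t=18.28 tcp [ 0.5726 -0.0274  0.0522] yaw 0.077 F [-4.9  3.5 46.7] w 0.027 -> shift [-0.016 -0.003 -0.024] turn -0.005
57.02341854572296
w 0.93 [207.   0. 348. 332.] axis deg -88.6
s 0.6 [268. 191. 335. 243.] axis deg 177.3
s 0.56 [290. 182. 340. 224.] axis deg -139.6
0 side disc [341. 203.] nozz [285. 210.] wrist disc [279.  19.] flange [280. 181.]
```

{"name": "play_rows", "arguments": {"commands": [[[1, 0.02, 0, -0.02, 0], [1, 0.03, 0, -0.028, 0], [1, 0.03, 0, -0.028, 0]]]}}

```text
clock: 18.73
tcp_pos: [0.572, -0.0272, 0.0527]
orientation: [-3.139, -0.12, -0.006]
contact_force: [-5.8, 4.0, 20.3]
grip_width: 0.0267
gripper_force: 53.9
```

```bash
python3 - <<'E'
from h import *
go(.5693,-.027,.057,.085)
o=get_obs();p=viewer.grab_frame("wrist");s=viewer.grab_frame("scene");q=viewer.grab_frame("side")
d=viewer.trace(p,"syringe_5_mid")[0];m=d["pixels"];print(d["score"],d["rect"])
w=m.sum(1)
print("mask width per row:",[(i,int(np.nonzero(m[i])[0].min()),int(np.nonzero(m[i])[0].max())) for i in range(0,340,8) if w[i]])
g=cv2.cvtColor(p["pixels"],cv2.COLOR_RGB2GRAY)
print("col 282 bright:",[(i,int(g[i,282])) for i in range(0,350,5)])
for X in ("s","q"):
    for d in viewer.trace({"s":s,"q":q}[X],"syringe_5_mid"): print(X,round(d["score"],2),np.round(d["rect"]))
b=np.array([.559,-.028,.088]);e=lambda x,z=0:b+x*np.array([.79,.067,.613])+z*np.array([-.61,-.05,.79])
for n,X in(("flange45",e(.045)),("disc113",e(.113)),("nozz",e(-.07))): print(n,"wrist",np.round(proj(p,X,o)),"side",np.round(proj(q,X)),"scene",np.round(proj(s,X)))
E
```

```text
t=18.73 tcp [ 0.572  -0.0272  0.0527] yaw 0.077 F [-5.8  4.  20.3] w 0.027 -> shift [-0.013 -0.002 -0.022] turn -0.005
0.92 [205.1, 0.0, 352.1, 332.5]
mask width per row: [(0, 210, 345), (8, 207, 348), (16, 205, 348), (24, 205, 348), (32, 207, 345), (40, 214, 341), (48, 220, 331), (56, 236, 320), (64, 237, 319), (72, 237, 318), (80, 238, 318), (88, 240, 318), (96, 241, 316), (104, 242, 315), (112, 243, 315), (120, 244, 314), (128, 245, 313), (136, 246, 313), (144, 247, 312), (152, 248, 311), (160, 248, 310), (168, 250, 309), (176, 251, 308), (184, 252, 308), (192, 240, 321), (200, 223, 327), (208, 220, 343), (216, 218, 344), (224, 216, 344), (232, 215, 345), (240, 215, 346), (248, 228, 344), (256, 248, 328), (264, 250, 312), (272, 251, 310), (280, 253, 309), (288, 255, 308), (296, 257, 306), (304, 258, 304), (312, 260, 303), (320, 263, 300), (328, 273, 290)]
col 282 bright: [(0, 231), (5, 230), (10, 231), (15, 232), (20, 232), (25, 231), (30, 232), (35, 235), (40, 218), (45, 212), (50, 206), (55, 199), (60, 177), (65, 112), (70, 134), (75, 197), (80, 198), (85, 196), (90, 196), (95, 
[... 195 characters left out ...]
), (180, 196), (185, 196), (190, 197), (195, 196), (200, 197), (205, 197), (210, 197), (215, 198), (220, 197), (225, 200), (230, 206), (235, 208), (240, 229), (245, 230), (250, 232), (255, 227), (260, 195), (265, 198), (270, 82), (275, 197), (280, 92), (285, 149), (290, 65), (295, 144), (300, 138), (305, 80), (310, 78), (315, 121), (320, 202), (325, 175), (330, 117), (335, 100), (340, 97), (345, 76)]
s 0.69 [236. 173. 283. 233.]
s 0.67 [333. 245. 351. 261.]
q 0.87 [290. 179. 341. 222.]
q 0.25 [319. 180. 337. 197.]
flange45 wrist [280. 247.] side [315. 199.] scene [257. 202.]
disc113 wrist [276.  91.] side [332. 184.] scene [240. 181.]
nozz wrist [281. 326.] side [286. 223.] scene [284. 236.]
```

{"name": "play_rows", "arguments": {"commands": [[[1, 0, 0, -0.015, 0], [1, -0.01, 0, -0.01, 0], [1, -0.02, 0, 0, 0], [1, -0.03, 0, 0.008, 0], [1, -0.03, 0, 0.008, 0]]]}}

```text
clock: 19.45
tcp_pos: [0.5639, -0.0281, 0.0483]
orientation: [-3.138, -0.12, -0.001]
contact_force: [-0.6, 4.8, 4.3]
grip_width: 0.027
gripper_force: 52.2
```

{"name": "play_rows", "arguments": {"commands": [[[1, -0.008, 0, 0.006, 0], [1, -0.016, 0, 0.012, 0], [1, -0.024, 0, 0.018, 0], [1, -0.024, 0, 0.018, 0]]]}}

```text
clock: 19.78
tcp_pos: [0.5613, -0.0284, 0.0458]
orientation: [-3.138, -0.12, -0.007]
contact_force: [2.0, 4.7, 7.2]
grip_width: 0.026
gripper_force: 52.6
```

```bash
cat > chk.py <<'E'
from h import *
go(.5693,-.027,.057,.085)
o=get_obs();p=viewer.grab_frame("wrist");s=viewer.grab_frame("scene");q=viewer.grab_frame("side")
d=viewer.trace(p,"syringe_5_mid")[0];m=d["pixels"];print(d["score"],d["rect"])
print([(i,int(np.ptp(np.nonzero(m[i])[0]))) for i in range(0,345,6) if m[i].any()])
for X,im in (("s",s),("q",q)):
    for d in viewer.trace(im,"syringe_5_mid"): print(X,round(d["score"],2),np.round(d["rect"]))
b=np.array([.559,-.028,.088]);e=lambda x,z=0:b+x*np.array([.79,.067,.613])+z*np.array([-.61,-.05,.79])
for n,X in(("flange45",e(.045)),("disc113",e(.113)),("nozz",e(-.07))): print(n,"wrist",np.round(proj(p,X,o)),"side",np.round(proj(q,X)),"scene",np.round(proj(s,X)))
E
python3 chk.py
```

```text
t=19.78 tcp [ 0.5613 -0.0284  0.0458] yaw 0.077 F [2.  4.7 7.2] w 0.026 -> shift [ 0.04  -0.004 -0.056] turn -0.005
0.82 [206.5, 0.0, 350.9, 333.1]
[(0, 137), (6, 138), (12, 138), (18, 138), (24, 135), (30, 133), (36, 125), (42, 109), (48, 89), (54, 83), (60, 81), (66, 79), (72, 77), (78, 76), (84, 76), (90, 75), (96, 72), (102, 72), (108, 69), (114, 68), (120, 68), (126, 66), (132, 64), (138, 62), (144, 63), (150, 61), (156, 60), (162, 59), (168, 58), (174, 57), (180, 55), (186, 53), (192, 83), (198, 102), (204, 120), (210, 123), (216, 124), (222, 126), (228, 128), (234, 130), (240, 118), (246, 112), (252, 96), (258, 65), (264, 60), (270, 57), (276, 56), (282, 54), (288, 53), (294, 51), (300, 49), (306, 45), (312, 43), (318, 38), (324, 29), (330, 7)]
s 0.65 [240. 178. 287. 237.]
q 0.58 [268. 194. 335. 247.]
q 0.55 [284. 183. 337. 225.]
flange45 wrist [279. 227.] side [315. 199.] scene [257. 202.]
disc113 wrist [273.  24.] side [332. 184.] scene [240. 181.]
nozz wrist [281. 319.] side [286. 223.] scene [284. 236.]
```

{"name": "play_rows", "arguments": {"commands": [[[1, -0.008, 0, 0.003, 0], [1, -0.016, 0, 0.006, 0], [1, -0.024, 0, 0.01, 0], [1, -0.03, 0, 0.014, 0], [1, -0.03, 0, 0.014, 0]]]}}

```text
clock: 20.5
tcp_pos: [0.5619, -0.0283, 0.0455]
orientation: [-3.138, -0.12, -0.026]
contact_force: [12.7, 4.5, 9.8]
grip_width: 0.0266
gripper_force: 52.7
```

{"name": "play_rows", "arguments": {"commands": [[[1, 0.03, 0, -0.018, 0], [1, 0.03, 0, -0.018, 0], [-0.06, 0.03, 0, -0.018, 0], [-0.06, 0.03, 0, -0.018, 0], [-0.06, 0.03, 0, -0.018, 0], [-0.06, 0.03, 0, -0.018, 0]]]}}

```text
clock: 21.0
tcp_pos: [0.5578, -0.0304, 0.0449]
orientation: [3.139, 0.117, -0.004]
contact_force: [0.4, 0.4, -0.3]
grip_width: 0.0449
gripper_force: 0.0
```

{"name": "play_rows", "arguments": {"commands": [[[-0.06, 0, 0, -0.05, 0], [-0.06, 0, 0, -0.1, 0], [-0.06, 0, 0, -0.2, 0], [-0.06, 0, 0, -0.4, 0], [-0.06, 0, 0, -0.6, 0], [-0.06, 0, 0, -0.75, 0], [-0.06, 0, 0, -0.75, 0]]]}}

```text
clock: 21.58
tcp_pos: [0.5635, -0.0289, 0.204]
orientation: [3.139, 0.118, 0.02]
contact_force: [1.3, 0.4, -0.3]
grip_width: 0.0451
gripper_force: 0.0
```

```bash
python3 chk.py; python3 - <<'E'
from h import *
go(.4935,-.3749,.15,-.051)
p=viewer.grab_frame("wrist")
ds=viewer.trace(p,"syringe_1_mid")
for d in ds: print(round(d["score"],2),np.round(d["rect"]))
E
```

```text
t=21.58 tcp [ 0.5635 -0.0289  0.204 ] yaw 0.075 F [ 1.3  0.4 -0.3] w 0.045 -> shift [ 0.021 -0.008  0.735] turn -0.006
0.7 [253.2, 85.7, 309.2, 241.6]
[(90, 22), (96, 35), (102, 36), (108, 31), (114, 24), (120, 23), (126, 22), (132, 21), (138, 20), (144, 20), (150, 19), (156, 28), (162, 51), (168, 51), (174, 48), (180, 32), (186, 29), (192, 28), (198, 28), (204, 27), (210, 27), (216, 25), (222, 25), (228, 23), (234, 11)]
s 0.56 [240. 178. 286. 233.]
s 0.48 [196. 185. 298. 293.]
s 0.26 [120. 294. 259. 419.]
q 0.96 [286. 184. 334. 226.]
flange45 wrist [279. 170.] side [315. 199.] scene [257. 202.]
disc113 wrist [278. 102.] side [332. 184.] scene [240. 181.]
nozz wrist [280. 238.] side [286. 223.] scene [284. 236.]
t=21.88 tcp [ 0.5581 -0.0295  0.1946] yaw 0.076 F [-0.   0.6 -0.8] w 0.045 -> shift [-0.452  1.698  0.224] turn 0.081
```

{"name": "play_rows", "arguments": {"commands": [[[-0.2, -0.22, 0.85, 0, 0], [-0.2, -0.22, 0.85, 0, 0], [-0.2, -0.22, 0.85, 0, 0], [-0.2, -0.22, 0.85, 0, 0], [-0.2, -0.22, 0.85, 0, 0], [-0.2, -0.22, 0.85, 0, 0]]]}}

```text
clock: 22.48
tcp_pos: [0.5263, -0.2071, 0.1948]
orientation: [3.139, 0.107, -0.003]
contact_force: [-0.3, 0.5, -0.6]
grip_width: 0.0514
gripper_force: 0.0
```

{"name": "play_rows", "arguments": {"commands": [[[-0.2, -0.22, 0.85, 0.1, 0.081], [-0.2, -0.22, 0.85, 0.1, 0.081], [-0.2, -0.22, 0.85, 0.1, 0.081], [-0.2, -0.22, 0.85, 0.1, 0.081], [-0.2, -0.22, 0.85, 0.1, 0.081], [-0.2, -0.22, 0.85, 0.1, 0.081], [-0.2, -0.22, 0.85, 0.1, 0.081]]]}}

```text
clock: 23.07
tcp_pos: [0.4974, -0.3739, 0.1749]
orientation: [-3.139, 0.081, 0.001]
contact_force: [-0.0, 1.6, 0.1]
grip_width: 0.0511
gripper_force: 0.0
```

```bash
cat > s4.py <<'E'
from h import *
o=get_obs();p=viewer.grab_frame("wrist")
for d in viewer.trace(p,"syringe_4_mid"):
    m=d["pixels"];c=np.nonzero(m)
    if abs(c[1].mean()-282)>70: continue
    ys=np.unique(c[0]);mid=[(y,np.mean(np.nonzero(m[y])[0][[0,-1]]),np.ptp(np.nonzero(m[y])[0])) for y in ys]
    print(round(d["score"],2),np.round(d["rect"]),[(int(a),float(b),int(c)) for a,b,c in mid[::5]])
    t,b=onz(p,mid[1][1],ys[0],.02,o),onz(p,mid[-2][1],ys[-1],.014,o)
    dd=(t-b)[:2];yaw=np.arctan2(dd[1],dd[0]);e=dd/np.linalg.norm(dd)
    print("len",np.linalg.norm(dd),"yaw",yaw,"mid from nozz",b[:2]+.07*e,"from disc",t[:2]-.063*e)
    g=(b[:2]+.07*e+t[:2]-.063*e)/2+.003*e;go(*g,-.023,yaw)
E
python3 s4.py
```

```text
0.84 [265. 134. 302. 251.] [(136, 286.0, 10), (141, 285.5, 15), (146, 286.0, 14), (151, 286.0, 40), (156, 286.0, 24), (161, 286.0, 24), (166, 285.5, 23), (171, 285.5, 23), (176, 285.5, 23), (181, 285.5, 23), (186, 286.0, 24), (191, 285.5, 23), (196, 285.0, 24), (201, 285.5, 23), (206, 285.5, 23), (211, 286.0, 22), (216, 286.0, 22), (221, 286.0, 22), (226, 286.0, 22), (231, 286.0, 16), (236, 286.0, 10), (241, 286.0, 10), (246, 286.5, 9)]
len 0.13352043847606868 yaw -0.043080559514547596 mid from nozz [ 0.49069637 -0.37838331] from disc [ 0.49121632 -0.37840572]
t=23.17 tcp [ 0.4984 -0.3723  0.1756] yaw -0.048 F [ 0.3  0.1 -0.3] w 0.051 -> shift [-0.021  0.034  0.993] turn -0.003
0.29 [273. 135. 293. 148.] [(135, 282.0, 0), (140, 285.0, 18), (145, 286.0, 14)]
len 0.01546652266493184 yaw 0.06246580975454517 mid from nozz [ 0.60968896 -0.37668881] from disc [ 0.49238471 -0.38402586]
t=23.17 tcp [ 0.4984 -0.3723  0.1756] yaw -0.048 F [ 0.3  0.1 -0.3] w 0.051 -> shift [0.28  0.028 0.993] turn -0.071
```

{"name": "play_rows", "arguments": {"commands": [[[-0.2, -0.02, 0.03, 0.2, 0], [-0.2, -0.02, 0.03, 0.4, 0], [-0.2, -0.02, 0.03, 0.6, 0], [-0.2, -0.02, 0.03, 0.75, 0], [-0.2, -0.02, 0.03, 0.85, 0], [-0.2, -0.02, 0.03, 0.93, 0], [-0.2, -0.02, 0.03, 0.98, 0], [-0.2, -0.02, 0.03, 0.98, 0]]]}}

```text
clock: 23.83
tcp_pos: [0.4926, -0.378, -0.0221]
orientation: [-3.138, 0.077, 0.004]
contact_force: [0.1, 0.4, 0.3]
grip_width: 0.0512
gripper_force: 0.0
```

{"name": "play_rows", "arguments": {"commands": [[[0.1, 0, 0, 0, 0], [0.2, 0, 0, 0, 0], [0.3, 0, 0, 0, 0], [0.5, 0, 0, 0, 0], [1, 0, 0, 0, 0], [1, 0, 0, 0, 0], [1, 0, 0, 0, 0], [1, 0, 0, 0, 0]]], "grip_force": 40}}

```text
clock: 24.5
tcp_pos: [0.494, -0.3812, -0.0185]
orientation: [3.139, -0.081, 0.004]
contact_force: [-0.9, 0.8, 6.5]
grip_width: 0.0262
gripper_force: 39.3
```

{"name": "play_rows", "arguments": {"commands": [[[1, 0, 0, -0.1, 0], [1, 0, 0, -0.3, 0], [1, 0, 0, -0.5, 0], [1, 0, 0, -0.7, 0], [1, 0, 0, -0.9, 0], [1, 0, 0, -1, 0], [1, -0.1, -1, -1, 0], [1, -0.1, -1, -1, 0], [1, -0.1, -1, -1, 0], [1, -0.1, -1, -1, 0], [1, -0.1, -1, -1, 0], [1, -0.1, -1, -1, 0]]]}}

```text
clock: 25.5
tcp_pos: [0.4833, -0.1719, 0.1806]
orientation: [-3.138, 0.066, -0.001]
contact_force: [-0.1, 0.0, -1.7]
grip_width: 0.0262
gripper_force: 39.8
```

{"name": "play_rows", "arguments": {"commands": [[[1, -0.12, -1, -0.2, 0], [1, -0.12, -1, -0.2, 0], [1, -0.12, -1, -0.2, 0], [1, -0.12, -1, -0.2, 0], [1, -0.12, -1, -0.2, 0], [1, -0.12, -1, -0.2, 0]]]}}

```text
clock: 26.0
tcp_pos: [0.4699, 0.0293, 0.2224]
orientation: [-3.138, 0.064, -0.007]
contact_force: [0.3, 1.2, -0.4]
grip_width: 0.0264
gripper_force: 39.8
```

{"name": "play_rows", "arguments": {"commands": [[[1, -0.12, -1, 0, 0], [1, -0.12, -1, 0, 0], [1, -0.12, -1, 0, 0], [1, -0.12, -1, 0, 0], [1, -0.12, -1, 0, 0], [1, -0.12, -1, 0, 0]]]}}

```text
clock: 26.5
tcp_pos: [0.4544, 0.23, 0.2209]
orientation: [-3.136, 0.066, -0.002]
contact_force: [1.0, 1.0, 1.0]
grip_width: 0.0263
gripper_force: 39.8
```

```bash
python3 - <<'E'
from h import *
go(.452,.29,-.017,-.09)
o=get_obs();p=viewer.grab_frame("wrist")
for d in viewer.trace(p,"syringe_1_mid"):
    r_=d["rect"];print(round(d["score"],2),np.round(r_), onz(p,(r_[0]+r_[2])/2,r_[3],.017,o).round(3),onz(p,(r_[0]+r_[2])/2,r_[1],.017,o).round(3))
E
```

```text
t=26.50 tcp [0.4544 0.23   0.2209] yaw -0.042 F [1. 1. 1.] w 0.026 -> shift [-0.026 -0.293  1.191] turn 0.031
0.69 [148. 137. 189. 233.] [0.387 0.388 0.017] [0.515 0.369 0.017]
0.69 [510.   9. 560. 136.] [ 0.496 -0.085  0.017] [ 0.635 -0.059  0.017]
0.41 [452.   3. 540. 144.] [ 0.488 -0.038  0.017] [ 0.643 -0.014  0.017]
```

{"name": "play_rows", "arguments": {"commands": [[[1, -0.026, -0.293, 0, 0.031], [1, -0.026, -0.293, 0.2, 0.031], [1, -0.026, -0.293, 0.4, 0.031], [1, -0.026, -0.293, 0.6, 0.031], [1, -0.026, -0.293, 0.75, 0.031], [1, -0.026, -0.293, 0.75, 0.031]]]}}

```text
clock: 27.1
tcp_pos: [0.4509, 0.2755, 0.0643]
orientation: [3.13, -0.161, -0.013]
contact_force: [-1.3, -0.5, -0.1]
grip_width: 0.0264
gripper_force: 39.9
```

```bash
python3 -c "
from h import *
go(.452,.29,-.013,-.09)"
```

```text
t=27.10 tcp [0.4509 0.2755 0.0643] yaw -0.103 F [-1.3 -0.5 -0.1] w 0.026 -> shift [ 0.001 -0.076  0.386] turn -0.008
```

{"name": "play_rows", "arguments": {"commands": [[[1, 0, -0.01, 0.1, 0], [1, 0, -0.01, 0.2, 0], [1, 0, -0.01, 0.28, 0], [1, 0, -0.01, 0.34, 0], [1, 0, -0.01, 0.37, 0], [1, 0, -0.01, 0.385, 0], [1, 0, -0.01, 0.385, 0], [1, 0, -0.01, 0.385, 0]]]}}

```text
clock: 27.77
tcp_pos: [0.4547, 0.2829, -0.0062]
orientation: [-3.137, 0.158, -0.002]
contact_force: [0.5, -0.2, -0.9]
grip_width: 0.0267
gripper_force: 39.9
```

{"name": "play_rows", "arguments": {"commands": [[[1, 0, 0, 0.02, 0], [1, 0, 0, 0.035, 0], [1, 0, 0, 0.035, 0], [0, 0, 0, 0.035, 0], [-0.1, 0, 0, 0.035, 0], [-0.1, 0, 0, 0.035, 0], [-0.1, 0, 0, 0.035, 0]]]}}

```text
clock: 28.35
tcp_pos: [0.454, 0.2828, -0.0141]
orientation: [-3.137, 0.157, -0.0]
contact_force: [0.2, -0.7, 1.2]
grip_width: 0.0469
gripper_force: 0.0
```

{"name": "play_rows", "arguments": {"commands": [[[-0.1, 0, 0, -0.1, 0], [-0.1, 0, 0, -0.3, 0], [-0.1, 0, 0, -0.5, 0], [-0.1, 0, 0, -0.7, 0], [-0.1, 0, 0, -0.9, 0], [-0.1, 0, 0, -1, 0], [-0.1, 0, 0, -1, 0]]]}}

```text
clock: 28.93
tcp_pos: [0.4564, 0.2849, 0.1913]
orientation: [-3.132, 0.158, -0.013]
contact_force: [1.0, 1.2, 0.6]
grip_width: 0.0471
gripper_force: 0.0
```

```bash
python3 - <<'E'
from h import *
go(.452,.29,-.013,-.09)
o=get_obs();p=viewer.grab_frame("wrist");s=viewer.grab_frame("scene");q=viewer.grab_frame("side")
for n,im in(("w",p),("sc",s),("sd",q)):
    for d in viewer.trace(im,"syringe_1_mid"):
        r_=d["rect"];ys,xs=np.nonzero(d["pixels"]);w,v=np.linalg.eigh(np.cov(xs,ys))
        print(n,round(d["score"],2),np.round(r_),"ax %.1f"%(np.degrees(np.arctan2(-v[1,1],v[0,1]))%180),"centre@z.017",onz(im,xs.mean(),ys.mean(),.017,o).round(3),"@.088",onz(im,xs.mean(),ys.mean(),.088,o).round(3))
E
```

```text
t=28.93 tcp [0.4564 0.2849 0.1913] yaw -0.101 F [1.  1.2 0.6] w 0.047 -> shift [-0.032 -0.017  1.022] turn -0.007
w 0.67 [182. 140. 226. 247.] ax 95.2 centre@z.017 [0.462 0.375 0.017] @.088 [0.475 0.355 0.088]
sc 0.88 [152. 337. 196. 389.] ax 128.6 centre@z.017 [0.46  0.374 0.017] @.088 [0.422 0.392 0.088]
sd 0.77 [230. 183. 266. 191.] ax 2.4 centre@z.017 [0.457 0.378 0.017] @.088 [0.428 0.192 0.088]
```

{"name": "play_rows", "arguments": {"commands": [[[-0.1, 0.1, 0.7, -0.7, 0], [-0.1, 0.1, 0.7, -0.7, 0], [-0.1, 0.1, 0.7, -0.7, 0], [-0.1, 0.1, 0.7, -0.7, 0], [-0.1, 0.1, 0.7, -0.7, 0], [-0.1, 0.1, 0.7, -0.7, 0], [-0.1, 0.1, 0.7, -0.7, 0]]]}}

```text
clock: 29.82
tcp_pos: [0.4603, 0.1403, 0.3259]
orientation: [-3.137, 0.163, -0.002]
contact_force: [0.1, 0.3, -0.9]
grip_width: 0.0471
gripper_force: 0.0
```

```bash
python3 - <<'E'
from h import *
o=get_obs()
for n in("wrist","scene","side","wrist"):
    im=viewer.grab_frame(n)
    for t in ("syringe_4_mid",):
      for d in viewer.trace(im,t):
        ys,xs=np.nonzero(d["pixels"]);w,v=np.linalg.eigh(np.cov(xs,ys))
        print(n,round(d["score"],2),np.round(d["rect"]),"ax %.1f"%(np.degrees(np.arctan2(-v[1,1],v[0,1]))%180),"@.017",onz(im,xs.mean(),ys.mean(),.017,o).round(3),"@.1",onz(im,xs.mean(),ys.mean(),.1,o).round(3))
    g=cv2.cvtColor(im["pixels"],cv2.COLOR_RGB2GRAY); hits=[]
    for X in([.452,.285,.017],[.452,.375,.017],[.5,.285,.02],[.42,.285,.02],[.452,.33,.003]):
        u,v=np.round(proj(im,X,o)).astype(int); hits.append((int(u),int(v),im["pixels"][v,u].tolist()))
    print(hits)
E
```

```text
wrist 0.8 [179. 144. 207. 225.] ax 96.2 @.017 [0.455 0.282 0.017] @.1 [0.468 0.256 0.1  ]
[(195, 182, [247, 247, 245]), (142, 188, [247, 247, 246]), (189, 153, [234, 236, 227]), (198, 201, [229, 231, 223]), (171, 183, [229, 231, 225])]
[(207, 334, [189, 189, 177]), (174, 363, [229, 230, 220]), (192, 320, [132, 134, 125]), (217, 342, [192, 193, 181]), (192, 351, [186, 188, 179])]
side 0.63 [232. 189. 271. 199.] ax 3.8 @.017 [0.453 0.297 0.017] @.1 [0.42 0.09 0.1 ]
[(252, 195, [247, 247, 246]), (248, 187, [245, 245, 243]), (265, 194, [236, 239, 233]), (243, 195, [247, 247, 247]), (250, 195, [247, 247, 247])]
wrist 0.74 [179. 140. 208. 224.] ax 95.7 @.017 [0.459 0.28  0.017] @.1 [0.471 0.255 0.1  ]
[(195, 182, [246, 246, 245]), (142, 188, [247, 247, 246]), (189, 153, [247, 247, 246]), (198, 201, [247, 247, 245]), (171, 183, [229, 231, 225])]
```

```bash
python3 -c "
from bench import r
print(r.hand_in())"
```

```text
the job is handed in; nothing more can be done
None
```

I handed the job in; it returned no verdict. Syringes 1 and 4 (spent) read as lying flat in the tray. Syringe 5 is in the right bay, pushed down until its flange met the stop, and the two already-racked syringes weren't touched.

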